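Put together a candle lantern on the souvenir stall's free display plinth

ROBOT

A 6-joint arm with a two-finger parallel gripper is mounted at the origin on the work surface. World frame = base frame: x ahead of the robot, y to its left, z up, the work surface at z = 0. Lengths are in m, angles in degrees, forces in N, time in s.
With the tool pointing down it reaches from about 0.4 to 0.825 m from the base axis. Payload 7 kg.
Tool frame: the origin (TCP) lies on the centre line of the jaws, within the pads' length; the fingertips stand 22 mm ahead of it and the grasp point (between the pads) lies 3 mm ahead of it; z points along the fingers, y is the line along which they close (so a half turn about z gives the same grasp; the last joint's range is limited). The gripper opens to 88 mm and grips with 3 to 60 N. Pads are 19 mm wide; open, the fingers measure 130 mm over their backs; the gripper's body (78 mm by 193 mm) begins 47 mm behind the grasp point.
Start: joints at [84.517, 20.546, 0.682, 0, -70.136, -16.507], TCP at [0.253, 0.626, 0.249] pointing down, gripper open.
Joint ranges: [-176.03, 176.03], [-82.01, 121.73], [-58.28, 71.71], [-173.87, 95.51], [-174.79, -0.11], [-173.66, 173.66]. Speed limits (degrees/s): [136.94, 136.94, 172.46, 180, 180, 180].

INTERFACE

Orientations are given as [roll, pitch, yaw] about the fixed x, y, z axes, in that order (R = Rz(yaw) Ry(pitch) Rx(roll)).
In Python, from plant import get_state, cams, r gives the robot as it stands.
- The arm moves only by the tool apply_moves, never from a script. Its argument "targets" is a list of rows, each an object with "dp": the shift along the world's x, y, z in m, a list of three; "yaw": the turn about the world's z in degrees. In form: [{"dp": [x, y, z], "yaw": yaw}, ...]. A call has 1 to 20 rows; each row is the pose to reach, as a shift and turn from the pose commanded when the call began; what a row does not reach only later rows make up. A row lasts 1/12 s, in which the tool goes at most 41.7 mm and 7.16 degrees, less where a joint would pass 70% of its speed; a pose out of reach is approached as far as the arm can. A call with a gripper value outside its range is refused whole. "grip" is the gripper command: -1 is fully open, 1 is shut, values between are in proportion, set as the call begins (left out, the last holds). The fingers move at their own pace and stop on an object; "squeeze" is the grip in N (left out, the last holds). Time passes only in rows, so rows that repeat a pose let the fingers close. It gives the time, the measured TCP pose, the force, the opening and the grip force at its end, in the units of the state.
- get_state(): the state, without advancing time (a new reading comes with each control period).
- cams.capture(name): name is "scene" or "side" or "wrist"; returns a dict with "image" (384x512x3 uint8, red, green, blue), "range_z" (384x512 float32, m along the optical axis (not along the pixel's ray), 0 where there is no reading), "fx", "fy", "cx", "cy" (pixels), "R" (3x3) and "t" (3): a world point X has camera coordinates R X + t; the wrist camera has in their place "T_tool_cam" (4x4, takes a point from camera to tool coordinates, whose origin is the TCP and whose axes are the flange's). Camera axes: x right, y down, z forward; pixel columns grow to the right and rows downward; lengths in m; the calibration is good to about 2 mm. The wrist camera is an equidistant fisheye: a pixel r from the principal point sees the ray r / f radians off the axis. A picture is of the moment at which its call begins: read the wrist's pose just before it.
- r.close_job(): hands the job in; it is judged then, once.
The state is a dict: "time_s": time; "joints": joint angles; "qd": joint speeds; "joint_torque": joint torques, N m; "tcp_pos": TCP position; "eef_rot": TCP orientation; "contact_force": force on the tool from outside, world axes, zero at the start; "moment": the same for the moment, N m; "gripper_width": finger opening in m; "gripper_force": force on a finger pad.
Only numpy, scipy, OpenCV 4.12 (cv2) and the standard library are available. Lean on these libraries where they do the work, as an engineer would, in place of code of your own. Each camera call takes 0.05 s, during which the arm holds its last target. There are 200 camera calls.

TASK

Put the blue lantern together on the empty white display plinth, one part after another from the bottom up: stand the wooden base in the middle of the plinth, set the LED candle in its well, lower the blue glass over the candle so that it stands flat on the base, and close it with the brass cap, level and with its collar inside the glass. Set every part down rather than letting it drop, and leave the amber glass and the other goods where they are.

Things in the scene. Friction and masses are not known exactly. Their poses are not given: they have to be found in the camera images.
- plinth: The empty one of three white square display plinths, 110 x 110 x 30 mm high, fixed to the table; the other two look the same but carry the chapel and the jug (always at the plinth's centre within 10 mm). Origin: centre of its underside on the table; z up; the top is 30 mm above the origin.
- base: Lantern base: pale honey-coloured wooden disc, loose, upright, 67 mm diameter, about 0.12 kg. 30 mm high to a flat ring shoulder (52 to 67 mm diameter) where the glass stands; inside it a round collar of 52 mm outer diameter rises to 38 mm; in the collar is an open well, 45 mm diameter, its floor 24 mm above the underside. Origin: centre of the underside; z up; round, yaw means nothing.
- candle: Ivory LED pillar candle (rigid plastic), loose, standing upright: cylinder 39 mm diameter, 55 mm high, with an orange flame-shaped tip 10 mm wide rising another 14 mm in the centre of its top (69 mm in all). About 0.06 kg. Origin: centre of the underside; z up.
- blue_glass: Blue glass lantern chimney, loose, standing upright: a plain tube open at both ends, 64 mm outer and 58 mm inner diameter, 110 mm high. About 0.16 kg. Origin: centre of its lower end; z up.
- amber_glass: Amber (orange) glass chimney, same shape and size as the blue one; belongs to another lantern and stays where it is. Origin: centre of its lower end.
- cap: Brass lantern cap, loose, lying right way up, about 0.10 kg. From below: collar 50 mm diameter, 8 mm high (goes inside the glass); flat rim disc 68 mm diameter, its underside 8 mm and top 12 mm up (rests on the glass); low dome to 20 mm; in the middle an upright round knob, 16 mm diameter, sides free from 20 to 46 mm up. Heights above the origin: centre of the collar's underside; z up.
- chapel: Small white chapel ornament with a blue dome, loose on its own plinth, 52 x 62 mm, 84 mm high. Bystander. Origin: centre of the underside.
- jug: Small two-handled terracotta jug with a blue band, loose on its own plinth, 78 mm over the handles, 105 mm high. Bystander. Origin: centre of the underside.
- soap: Pale green bar of soap with a paper band, 50 x 72 x 28 mm high, loose on the table. Bystander. Origin: centre of the underside, long side along its y.
- bowl: Small turquoise ceramic bowl, 72 mm rim diameter, 34 mm high, loose on the table. Bystander. Origin: centre of the underside.
Not all that is in view belongs to the job. Leave any green or red look-alike of the cap alone. What is shaped like the plinth but pink is not meant.

How it is judged:
By the outcome, as a careful person would: the job done as asked, in the order asked, and still so for the second after the job is handed in, with the robot touching nothing.
It also fails if it takes over 125 s, if anything falls off the work surface, if the arm or the gripper's body presses on something with over 40 N, if the wrist force passes 120 N, or if a joint passes its speed limit or range.

## Working session

There is one attempt and no reset: what is moved stays moved. The work goes in short steps, Python scripts to look and compute and a tool call to move; the robot and the scene stay as the last step left them, time stands still between calls to the robot, and variables do not carry over. Pictures are saved under pics/ and viewed, at most 14 in all, crops included, and the job is handed in when it is done.

Besides the shell and the picture viewer there is one more tool, called after ">>>" as name(argument=value, ...) on one line, values as JSON. apply_moves: Moves the arm, as the interface text tells. Its arguments: {"type":"object","properties":{"targets":{"type":"array","items":{"type":"object","properties":{"dp":{"type":"array","items":{"type":"number"}},"yaw":{"type":"number"}}}},"grip":{"type":"number"},"squeeze":{"type":"number"}},"required":["targets"]}

```bash
ls; mkdir -p pics
python3 - <<'E'
from plant import get_state,cams,r
import cv2,numpy as np
print(get_state())
for n in("scene","side"):
    c=cams.capture(n); cv2.imwrite(f"pics/{n}0.png",cv2.cvtColor(c["image"],cv2.COLOR_RGB2BGR)); np.savez(f"{n}0.npz",**c)
    print(n,c["fx"],c["cx"],c["cy"],-c["R"].T@c["t"],c["R"][2])
E
```

```text
pics
{'time_s': 0.0, 'joints': array([ 8.45164946e+01,  2.05905238e+01,  6.34398707e-01, -1.91289595e-02,
       -7.01361819e+01, -1.65089052e+01]), 'qd': array([-3.62537269e-02,  4.73411559e-02,  7.77571863e-03,  3.36115750e-02,
       -1.07464937e-05, -3.01570631e-02]), 'joint_torque': array([ 2.09843631e-03, -5.82705474e+01,  2.93064952e+01,  6.99726373e+00,
        7.04070000e-03, -1.56944425e-04]), 'tcp_pos': array([0.25261313, 0.62546491, 0.24764081]), 'eef_rot': array([ 1.79906388e+02, -8.99152171e-03, -2.19989174e+01]), 'contact_force': array([0.56774288, 0.41276772, 0.22587257]), 'moment': array([ 0.02064678,  0.00812879, -0.02234816]), 'gripper_force': 0.0, 'gripper_width': 0.08767645379236097}
scene 437.45617602509265 260.4490992616969 185.85343661180545 [1.08894829 0.44654222 1.17938806] [-0.46695493 -0.32110188 -0.82392152]
side 384.05765131439694 260.0458628964645 189.0895434100279 [ 0.07839627 -0.96218458  0.64671386] [ 0.30475661  0.80809301 -0.50409234]
```

View pics/scene0.png

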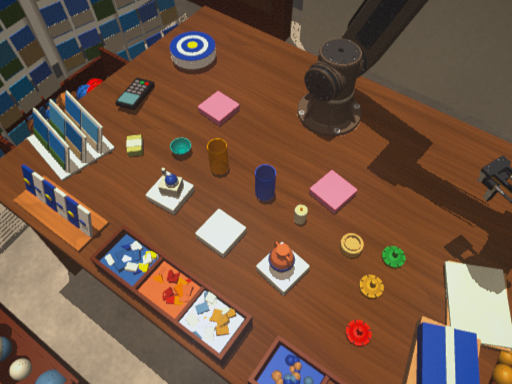

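View pics/side0.png

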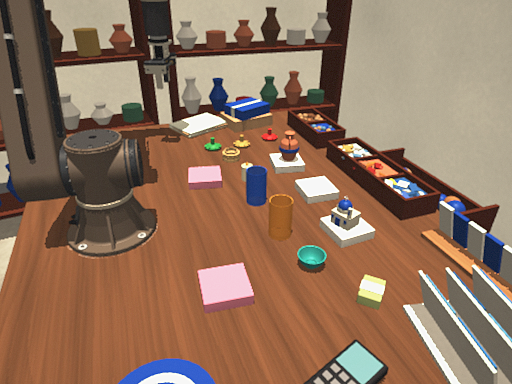

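Scene view: empty plinth at (221,231), blue glass (265,183), candle (301,214), base (352,244), brass cap (371,286), jug (283,262), chapel (170,190), amber (217,157). Next I measure from the range images.

```bash
cat > h.py <<'E'
import numpy as np,cv2
from scipy.optimize import least_squares
def world(c):
    h,w=c["range_z"].shape; v,u=np.mgrid[:h,:w]; z=c["range_z"].astype(float)
    p=np.stack([(u-c["cx"])/c["fx"]*z,(v-c["cy"])/c["fy"]*z,z],-1)
    P=(p-c["t"])@c["R"]; P[z==0]=np.nan; return P
def proj(c,X):
    p=c["R"]@np.array(X)+c["t"]; return c["fx"]*p[0]/p[2]+c["cx"],c["fy"]*p[1]/p[2]+c["cy"]
def fit(p,rad):
    f=least_squares(lambda q:np.hypot(*(p-q).T)-rad,p.mean(0),loss="soft_l1",f_scale=.002); return f.x,np.sqrt(np.mean(f.fun**2))
E
python3 - <<'E'
from h import *
S=np.load("scene0.npz");P=world(S); Q0=np.load("side0.npz");Q=world(Q0)
seeds=dict(plinth=(221,231),blue=(265,175),candle=(301,212),base=(352,244),cap=(371,286),jug=(283,255),chapel=(170,185),amber=(217,150))
for k,(u,v) in seeds.items():
    c=np.nanmedian(P[v-3:v+4,u-3:u+4].reshape(-1,3),0)
    for n,W in(("scene",P),("side",Q)):
        m=(np.hypot(W[...,0]-c[0],W[...,1]-c[1])<.075)&(W[...,2]>.006)
        p=W[m]; 
        if len(p)==0: print(k,n,"none");continue
        hz,e=np.histogram(p[:,2],bins=np.arange(0,.14,.01))
        print(k,n,c.round(3),len(p),hz)
E
```

```text
plinth scene [ 0.639 -0.002  0.031] 1363 [ 41  78 402 842   0   0   0   0   0   0   0   0   0   0]
plinth side [ 0.639 -0.002  0.031] 749 [ 44  93 597  15   0   0   0   0   0   0   0   0   0   0]
blue scene [ 0.409 -0.003  0.057] 689 [45 33 32 46 53 62 75 61 72 75 86 49  0  0]
blue side [ 0.409 -0.003  0.057] 734 [ 21  55  57  56  53  60  51  60  98 108 114   1   0   0]
candle scene [0.459 0.163 0.057] 243 [ 42  19  22  24  20 101  13   2   0   0   0   0   0   0]
candle side [0.459 0.163 0.057] 97 [ 6 11 11 11 12 43  3  0  0  0  0  0  0  0]
base scene [0.447 0.335 0.026] 495 [ 59  45 196 177  18   0   0   0   0   0   0   0   0   0]
base side [0.447 0.335 0.026] 193 [ 16  36 100  41   0   0   0   0   0   0   0   0   0   0]
cap scene [0.53  0.441 0.021] 481 [ 55 334  52  11  26   3   0   0   0   0   0   0   0   0]
cap side [0.53  0.441 0.021] 114 [35 53  8 12  6  0  0  0  0  0  0  0  0  0]
jug scene [0.638 0.213 0.128] 1558 [ 41  59 302 566   0   1   2  35  96  70 143  73  37 129]
jug side [0.638 0.213 0.128] 788 [ 22  56 286  27  28  33  30  58  61  53  55  25  19  35]
chapel scene [ 0.625 -0.206  0.082] 1188 [ 44  78 224 392  40  49  88 113  47  70  38   5   0   0]
chapel side [ 0.625 -0.206  0.082] 1124 [ 17  49 403 102  89  92 154  51  69  87   9   2   0   0]
amber scene [ 0.418 -0.191  0.059] 648 [30 37 34 36 46 57 65 65 74 75 89 40  0  0]
amber side [ 0.418 -0.191  0.059] 964 [ 24  68  66  72  70  74  70 101 131 132 155   1   0   0]
```

Run:
```python
from h import *
S=np.load("scene0.npz");P=world(S); Q0=np.load("side0.npz");Q=world(Q0)
def pts(W,c,R,z0,z1):
    m=(np.hypot(W[...,0]-c[0],W[...,1]-c[1])<R)&(W[...,2]>z0)&(W[...,2]<z1); return W[m][:,:2]
J=dict(blue=((.395,.0),.05,.02,.07,.032),amber=((.405,-.185),.05,.02,.07,.032),candle=((.453,.16),.04,.01,.048,.0195),base=((.45,.33),.055,.008,.026,.0335),cap=((.53,.44),.03,.024,.042,.008))
for k,(c,R,a,b,rad) in J.items():
    o=[]
    for W in(P,Q):
        p=pts(W,c,R,a,b); o+= [len(p),*[x.round(4) for x in fit(p,rad)]]
    p=np.vstack([pts(P,c,R,a,b),pts(Q,c,R,a,b)]);print(k,o,"both",[x.round(4) for x in fit(p,rad)])
for n,c,R,a,b in(("candle top",(.45,.16),.03,.053,.057),("base top",(.45,.33),.045,.026,.04),("cap rim",(.53,.44),.045,.009,.022),("plinth",(.639,0),.09,.026,.036),("plJ",(.65,.2),.09,.026,.036),("plC",(.63,-.2),.09,.026,.036)):
    for W in(P,Q):
        p=pts(W,c,R,a,b).astype(np.float32);(x,y),r_=cv2.minEnclosingCircle(p);print(n,len(p),p.mean(0).round(4),"circ",np.round([x,y,r_],4),"rect",cv2.minAreaRect(p*1000))
```

```text
blue [91, array([0.4362, 0.0133]), np.float64(0.0018), 225, array([0.4336, 0.0119]), np.float64(0.0017)] both [array([0.4348, 0.0118]), np.float64(0.002)]
amber [72, array([ 0.44  , -0.1715]), np.float64(0.0014), 318, array([ 0.4371, -0.1725]), np.float64(0.0012)] both [array([ 0.4376, -0.1724]), np.float64(0.0016)]
candle [79, array([0.4504, 0.1568]), np.float64(0.0011), 43, array([0.4522, 0.1561]), np.float64(0.0015)] both [array([0.4508, 0.157 ]), np.float64(0.0014)]
base [147, array([0.4462, 0.3337]), np.float64(0.0139), 96, array([0.4459, 0.3314]), np.float64(0.0077)] both [array([0.4462, 0.3322]), np.float64(0.012)]
cap [20, array([0.5227, 0.4406]), np.float64(0.0041), 18, array([0.5239, 0.4394]), np.float64(0.0025)] both [array([0.523, 0.44 ]), np.float64(0.0034)]
candle top 55 [0.4516 0.1589] circ [0.4527 0.1568 0.0204] rect ((451.75042724609375, 157.88426208496094), (36.14891815185547, 36.50025939941406), 35.61106872558594)
candle top 18 [0.4476 0.1531] circ [0.4486 0.1531 0.0186] rect ((450.427978515625, 153.57180786132812), (23.067054748535156, 33.88485336303711), 69.32238
[... 940 characters left out ...]
471008300781, 110.54949951171875), 87.77130889892578)
plJ 794 [0.6406 0.2195] circ [0.6273 0.2079 0.0737] rect ((624.830322265625, 207.63473510742188), (110.41931915283203, 110.51199340820312), 80.26172637939453)
plJ 231 [0.615  0.1915] circ [0.6264 0.2019 0.0726] rect ((621.9388427734375, 201.771728515625), (109.72859191894531, 108.38585662841797), 79.9264144897461)
plC 559 [ 0.6338 -0.2143] circ [ 0.6187 -0.2242  0.0745] rect ((618.526123046875, -227.36251831054688), (110.81826782226562, 113.00257873535156), 4.537075042724609)
plC 484 [ 0.6085 -0.2476] circ [ 0.6165 -0.2287  0.075 ] rect ((615.9633178710938, -230.41085815429688), (112.8690414428711, 108.32756042480469), 1.5282953977584839)
```

Run:
```python
from h import *
S=np.load("scene0.npz");P=world(S)
for n,(u,v) in dict(green=(393,257),red=(358,332),pink=(333,190),tray=(213,322)).items(): print(n,np.nanmean(P[v-4:v+5,u-4:u+5].reshape(-1,3),0).round(3))
```

```text
green [0.413 0.452 0.023]
red [0.665 0.471 0.028]
pink [0.317 0.195 0.031]
tray [0.868 0.154 0.052]
```

>>> apply_moves(targets=[{"dp":[0.02,-0.03,0],"yaw":0},{"dp":[0.04,-0.06,0],"yaw":0},{"dp":[0.06,-0.09,0],"yaw":0},{"dp":[0.08,-0.12,0],"yaw":0},{"dp":[0.1,-0.15,0],"yaw":0},{"dp":[0.12,-0.18,0],"yaw":0},{"dp":[0.14,-0.21,0],"yaw":0},{"dp":[0.16,-0.24,0],"yaw":0},{"dp":[0.18,-0.27,0],"yaw":0},{"dp":[0.193,-0.293,0],"yaw":0},{"dp":[0.193,-0.293,0],"yaw":0},{"dp":[0.193,-0.293,0],"yaw":0},{"dp":[0.193,-0.293,0],"yaw":0}], grip=-1, squeeze=20)

```text
time_s: 1.18
tcp_pos: [0.4458, 0.3328, 0.2484]
eef_rot: [180.0, 0.0, -22.0]
contact_force: [0.0, 0.7, 1.1]
gripper_width: 0.0873
gripper_force: 0.0
```

```bash
cat >> h.py <<'E'
from scipy.spatial.transform import Rotation
def wrist(save=None):
    from plant import get_state,cams
    s=get_state(); c=cams.capture("wrist")
    T=np.eye(4); T[:3,:3]=Rotation.from_euler("xyz",s["eef_rot"],degrees=True).as_matrix(); T[:3,3]=s["tcp_pos"]
    T=T@c["T_tool_cam"]
    if save: cv2.imwrite(f"pics/{save}.png",cv2.cvtColor(c["image"],cv2.COLOR_RGB2BGR)); np.savez(save+".npz",T=T,**c)
    return c,T
def rays(c,uv):
    d=(np.asarray(uv,float)-[c["cx"],c["cy"]])/[c["fx"],c["fy"]]; th=np.hypot(*d.T)
    s=np.where(th>0,np.sin(th)/np.maximum(th,1e-9),1); return np.column_stack([d*s[:,None],np.cos(th)])
def onplane(c,T,uv,z):
    d=rays(c,uv)@np.array(T)[:3,:3].T; o=np.array(T)[:3,3]; return (o+d*((z-o[2])/d[:,2])[:,None])[:,:2]
def wworld(c,T):
    h,w=c["range_z"].shape; v,u=np.mgrid[:h,:w]; a=rays(c,np.column_stack([u.ravel(),v.ravel()])); z=c["range_z"].ravel().astype(float)
    a=a/np.where(a[:,2:]>.05,a[:,2:],np.nan)*z[:,None]; a[z==0]=np.nan
    return (a@T[:3,:3].T+T[:3,3]).reshape(h,w,3)
E
python3 - <<'E'
from h import *
c,T=wrist("w1"); print(c["T_tool_cam"].round(3).tolist(),c["fx"])
W=wworld(c,T)
def pr(n,ctr,R,a,b):
    m=(np.hypot(W[...,0]-ctr[0],W[...,1]-ctr[1])<R)&(W[...,2]>a)&(W[...,2]<b); p=W[m][:,:2].astype(np.float32)
    if len(p)<5: print(n,"few");return
    (x,y),q=cv2.minEnclosingCircle(p); print(n,len(p),np.round([x,y,q],4),cv2.minAreaRect(p*1000),np.median(W[m][:,2]))
pr("base",(.446,.333),.055,.024,.034)
pr("collar",(.446,.333),.055,.0355,.045)
pr("cap",(.523,.44),.05,.008,.017)
pr("knob",(.523,.44),.05,.042,.05)
pr("candletop",(.451,.157),.05,.05,.06)
E
```

```text
[[0.001, -0.968, -0.252, 0.068], [1.0, 0.001, 0.001, -0.001], [-0.001, -0.252, 0.968, -0.137], [0.0, 0.0, 0.0, 1.0]] 297.3186396354542
base 1834 [0.4453 0.3342 0.0336] ((445.60455322265625, 333.8497619628906), (66.26878356933594, 65.75509643554688), 67.84756469726562) 0.026704513324717544
collar 382 [0.4449 0.3344 0.0262] ((444.7779541015625, 334.1558532714844), (50.25814437866211, 51.25631332397461), 67.21541595458984) 0.038402080226730834
cap 1247 [0.522  0.4409 0.0345] ((522.1206665039062, 441.2046203613281), (66.78205871582031, 66.42725372314453), 68.75379180908203) 0.01318130471007295
knob 131 [0.5219 0.4407 0.0083] ((522.0333862304688, 440.9628601074219), (14.886383056640625, 15.170512199401855), 21.071311950683594) 0.046486060669575335
candletop 699 [0.451  0.1584 0.0196] ((451.23681640625, 158.8021697998047), (37.61098861694336, 38.2194709777832), 2.1361892223358154) 0.055703061565314516
```

View pics/w1.png

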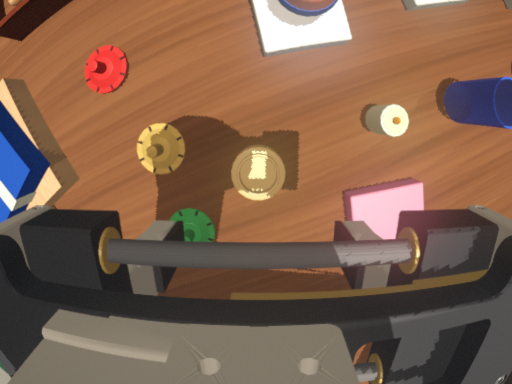

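The wrist view shows the base at (258,173), brass cap (160,148), green look-alike (193,225) and candle (385,120). Next: descend and grip the base.

>>> apply_moves(targets=[{"dp":[-0.0005,0.001,-0.02]},{"dp":[-0.0005,0.001,-0.045]},{"dp":[-0.0005,0.001,-0.07]},{"dp":[-0.0005,0.001,-0.095]},{"dp":[-0.0005,0.001,-0.12]},{"dp":[-0.0005,0.001,-0.145]},{"dp":[-0.0005,0.001,-0.165]},{"dp":[-0.0005,0.001,-0.185]},{"dp":[-0.0005,0.001,-0.2]},{"dp":[-0.0005,0.001,-0.21]},{"dp":[-0.0005,0.001,-0.218]},{"dp":[-0.0005,0.001,-0.22]},{"dp":[-0.0005,0.001,-0.22]},{"dp":[-0.0005,0.001,-0.22]}])

```text
$.targets[0]: bad value
```

>>> apply_moves(targets=[{"dp":[0,0,0]},{"dp":[0,0,0]},{"dp":[0,0,0]},{"dp":[0,0,0]},{"dp":[0,0,0]},{"dp":[0,0,0]},{"dp":[0,0,0]},{"dp":[0,0,0]},{"dp":[0,0,0]},{"dp":[0,0,0]}], grip=1, squeeze=20)

```text
$.targets[0]: bad value
```

Yaw must be given in each row.

>>> apply_moves(targets=[{"dp":[-0.0005,0.001,-0.02],"yaw":0},{"dp":[-0.0005,0.001,-0.045],"yaw":0},{"dp":[-0.0005,0.001,-0.07],"yaw":0},{"dp":[-0.0005,0.001,-0.095],"yaw":0},{"dp":[-0.0005,0.001,-0.12],"yaw":0},{"dp":[-0.0005,0.001,-0.145],"yaw":0},{"dp":[-0.0005,0.001,-0.165],"yaw":0},{"dp":[-0.0005,0.001,-0.185],"yaw":0},{"dp":[-0.0005,0.001,-0.2],"yaw":0},{"dp":[-0.0005,0.001,-0.21],"yaw":0},{"dp":[-0.0005,0.001,-0.218],"yaw":0},{"dp":[-0.0005,0.001,-0.22],"yaw":0},{"dp":[-0.0005,0.001,-0.22],"yaw":0},{"dp":[-0.0005,0.001,-0.22],"yaw":0}])

```text
time_s: 2.4
tcp_pos: [0.4455, 0.3345, 0.0292]
eef_rot: [-179.9, -0.0, -22.0]
contact_force: [-0.1, 0.6, -0.1]
gripper_width: 0.0875
gripper_force: 0.0
```

>>> apply_moves(targets=[{"dp":[0,0,0],"yaw":0},{"dp":[0,0,0],"yaw":0},{"dp":[0,0,0],"yaw":0},{"dp":[0,0,0],"yaw":0},{"dp":[0,0,0],"yaw":0},{"dp":[0,0,0],"yaw":0},{"dp":[0,0,0],"yaw":0},{"dp":[0,0,0],"yaw":0},{"dp":[0,0,0],"yaw":0},{"dp":[0,0,0],"yaw":0}], grip=1, squeeze=20)

```text
time_s: 3.23
tcp_pos: [0.4454, 0.334, 0.029]
eef_rot: [-180.0, -0.0, -22.0]
contact_force: [-1.6, -0.4, 6.1]
gripper_width: 0.0666
gripper_force: 20.0
```

>>> apply_moves(targets=[{"dp":[0,0,0.01],"yaw":0},{"dp":[0,0,0.03],"yaw":0},{"dp":[0,0,0.055],"yaw":0},{"dp":[0,0,0.08],"yaw":0},{"dp":[0,0,0.105],"yaw":0},{"dp":[0,0,0.13],"yaw":0},{"dp":[0,0,0.15],"yaw":0},{"dp":[0.0,-0.02,0.165],"yaw":0},{"dp":[0.01,-0.045,0.17],"yaw":0},{"dp":[0.02,-0.07,0.17],"yaw":0},{"dp":[0.03,-0.1,0.17],"yaw":0},{"dp":[0.04,-0.13,0.17],"yaw":0},{"dp":[0.05,-0.16,0.17],"yaw":0},{"dp":[0.06,-0.19,0.17],"yaw":0},{"dp":[0.07,-0.22,0.17],"yaw":0},{"dp":[0.08,-0.25,0.17],"yaw":0},{"dp":[0.09,-0.28,0.17],"yaw":0},{"dp":[0.1,-0.3,0.17],"yaw":0},{"dp":[0.11,-0.31,0.17],"yaw":0},{"dp":[0.11,-0.31,0.17],"yaw":0}])

```text
time_s: 4.9
tcp_pos: [0.5561, 0.0217, 0.1986]
eef_rot: [180.0, 0.0, -22.1]
contact_force: [0.2, 0.2, -1.7]
gripper_width: 0.0668
gripper_force: 20.0
```

```bash
cat >> h.py <<'E'
def reg(W,n,ctr,R,a,b):
    m=(np.hypot(W[...,0]-ctr[0],W[...,1]-ctr[1])<R)&(W[...,2]>a)&(W[...,2]<b); p=W[m][:,:2].astype(np.float32)
    if len(p)<5: print(n,"few");return
    (x,y),q=cv2.minEnclosingCircle(p); print(n,len(p),np.round([x,y,q],4),np.round(np.hstack(cv2.minAreaRect(p*1000)),1),np.median(W[m][:,2]).round(4))
E
python3 - <<'E'
from h import *
c,T=wrist("w2"); W=wworld(c,T)
reg(W,"plinth",(.636,-.009),.085,.025,.036)
reg(W,"blue",(.435,.012),.05,.1,.12)
from plant import get_state; s=get_state(); print(s["tcp_pos"],s["gripper_width"])
E
```

```text
plinth 11045 [ 0.6355 -0.0059  0.0754] [635.7  -6.2 110.6 110.5  87.7] 0.0305
blue 184 [0.4607 0.0044 0.0122] [462.    3.9  24.2   5.1  69.3] 0.1085
[0.5553971  0.02264163 0.19851339] 0.06629676558000898
```

View pics/w2.png

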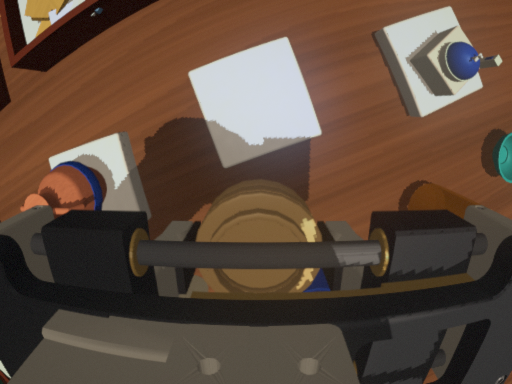

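Picture: the full empty plinth around (255,100), the base held level in the jaws at (258,240). Plinth centre is (0.6356, -0.0061).

>>> apply_moves(targets=[{"dp":[0.02,-0.007,0],"yaw":0},{"dp":[0.04,-0.014,0],"yaw":0},{"dp":[0.06,-0.021,0],"yaw":0},{"dp":[0.075,-0.026,-0.01],"yaw":0},{"dp":[0.08,-0.028,-0.03],"yaw":0},{"dp":[0.08,-0.028,-0.05],"yaw":0},{"dp":[0.08,-0.028,-0.07],"yaw":0},{"dp":[0.08,-0.028,-0.09],"yaw":0},{"dp":[0.08,-0.028,-0.105],"yaw":0},{"dp":[0.08,-0.028,-0.118],"yaw":0},{"dp":[0.08,-0.028,-0.127],"yaw":0},{"dp":[0.08,-0.028,-0.132],"yaw":0},{"dp":[0.08,-0.028,-0.135],"yaw":0},{"dp":[0.08,-0.028,-0.137],"yaw":0},{"dp":[0.08,-0.028,-0.138],"yaw":0},{"dp":[0.08,-0.028,-0.138],"yaw":0},{"dp":[0.08,-0.028,-0.138],"yaw":0}])

```text
time_s: 6.37
tcp_pos: [0.6356, -0.0041, 0.0612]
eef_rot: [-180.0, -0.0, -22.0]
contact_force: [0.2, -0.3, -1.1]
gripper_width: 0.0669
gripper_force: 20.0
```

>>> apply_moves(targets=[{"dp":[0,-0.001,0],"yaw":0},{"dp":[0,-0.001,-0.0005],"yaw":0},{"dp":[0,-0.001,-0.001],"yaw":0},{"dp":[0,-0.001,-0.0015],"yaw":0},{"dp":[0,-0.001,-0.0015],"yaw":0},{"dp":[0,-0.001,-0.0015],"yaw":0}])

```text
time_s: 6.87
tcp_pos: [0.6353, -0.0052, 0.0591]
eef_rot: [180.0, -0.0, -22.0]
contact_force: [-0.6, 0.0, -1.2]
gripper_width: 0.0662
gripper_force: 20.0
```

Run:
```python
from plant import get_state; s=get_state(); print(s["tcp_pos"],s["contact_force"])
```

```text
[ 0.63527822 -0.00518916  0.05908332] [-0.62664769  0.01569213 -1.16406408]
```

>>> apply_moves(targets=[{"dp":[0,0,-0.0003],"yaw":0},{"dp":[0,0,-0.0006],"yaw":0},{"dp":[0,0,-0.001],"yaw":0},{"dp":[0,0,-0.001],"yaw":0},{"dp":[0,0,-0.001],"yaw":0}])

```text
time_s: 7.28
tcp_pos: [0.6353, -0.0052, 0.0591]
eef_rot: [-180.0, -0.0, -22.0]
contact_force: [-3.5, 0.1, 8.5]
gripper_width: 0.0666
gripper_force: 20.0
```

>>> apply_moves(targets=[{"dp":[0,0,0.001],"yaw":0},{"dp":[0,0,0.001],"yaw":0},{"dp":[0,0,0.001],"yaw":0},{"dp":[0,0,0.001],"yaw":0},{"dp":[0,0,0.001],"yaw":0},{"dp":[0,0,0.001],"yaw":0},{"dp":[0,0,0.01],"yaw":0},{"dp":[0,0,0.03],"yaw":0},{"dp":[0,0,0.06],"yaw":0},{"dp":[0,0,0.09],"yaw":0},{"dp":[0,0,0.12],"yaw":0},{"dp":[0,0,0.15],"yaw":0},{"dp":[0,0,0.18],"yaw":0},{"dp":[0,0,0.191],"yaw":0},{"dp":[0,0,0.191],"yaw":0},{"dp":[0,0,0.191],"yaw":0}], grip=-1)

```text
time_s: 8.62
tcp_pos: [0.6353, -0.005, 0.2501]
eef_rot: [-179.9, -0.1, -22.0]
contact_force: [0.1, -0.2, -0.7]
gripper_width: 0.0876
gripper_force: 0.0
```

Run:
```python
from h import *
c,T=wrist("w3"); W=wworld(c,T)
reg(W,"plinth",(.636,-.006),.085,.025,.036)
reg(W,"shoulder",(.636,-.006),.06,.056,.064)
reg(W,"collar",(.636,-.006),.06,.0655,.075)
reg(W,"candle",(.451,.158),.05,.05,.06)
from plant import get_state; print(get_state()["tcp_pos"])
```

```text
plinth 4970 [ 0.6356 -0.0066  0.0759] [635.4  -6.3 111.2 110.6  88. ] 0.0305
shoulder 1193 [ 0.635  -0.0046  0.0337] [635.1  -4.8  65.7  65.8  69.7] 0.0603
collar 451 [ 0.635  -0.0048  0.0259] [ 6.353e+02 -4.700e+00  5.120e+01  5.080e+01  4.000e-01] 0.0684
candle few
[ 0.63477466 -0.00510182  0.24881907]
```

>>> apply_moves(targets=[{"dp":[-0.02,0.018,0],"yaw":0},{"dp":[-0.04,0.035,0],"yaw":0},{"dp":[-0.06,0.053,0],"yaw":0},{"dp":[-0.08,0.071,0],"yaw":0},{"dp":[-0.1,0.089,0],"yaw":0},{"dp":[-0.12,0.106,0],"yaw":0},{"dp":[-0.14,0.124,0],"yaw":0},{"dp":[-0.16,0.142,0],"yaw":0},{"dp":[-0.175,0.155,0],"yaw":0},{"dp":[-0.184,0.163,0],"yaw":0},{"dp":[-0.184,0.163,0],"yaw":0},{"dp":[-0.184,0.163,0],"yaw":0}])

```text
time_s: 9.67
tcp_pos: [0.4507, 0.1579, 0.2483]
eef_rot: [179.9, 0.0, -21.9]
contact_force: [0.3, 0.1, -0.3]
gripper_width: 0.0878
gripper_force: 0.0
```

Run:
```python
from h import *
from plant import get_state
c,T=wrist("w4"); W=wworld(c,T)
reg(W,"candle",(.451,.158),.05,.0535,.058)
reg(W,"tip",(.451,.158),.05,.061,.072)
m=(np.hypot(W[...,0]-.451,W[...,1]-.158)<.04)&(W[...,2]>.01)&(W[...,2]<.05); print(m.sum(), fit(W[m][:,:2],.0195))
print(np.mean([get_state()["tcp_pos"] for _ in range(5)],0))
```

```text
candle 814 [0.4507 0.1582 0.0195] [450.9 157.9  37.4  37.3  21.6] 0.0557
tip 54 [0.4504 0.1582 0.0044] [450.9 157.9   7.8   9.   68. ] 0.0642
121 (array([0.4503419 , 0.15816129]), np.float64(0.00016163570321522076))
[0.45108086 0.15769263 0.24835481]
```

>>> apply_moves(targets=[{"dp":[0,0,-0.02],"yaw":0},{"dp":[0,0,-0.045],"yaw":0},{"dp":[0,0,-0.07],"yaw":0},{"dp":[0,0,-0.095],"yaw":0},{"dp":[0,0,-0.12],"yaw":0},{"dp":[0,0,-0.145],"yaw":0},{"dp":[0,0,-0.165],"yaw":0},{"dp":[0,0,-0.185],"yaw":0},{"dp":[0,0,-0.198],"yaw":0},{"dp":[0,0,-0.204],"yaw":0},{"dp":[0,0,-0.205],"yaw":0},{"dp":[0,0,-0.205],"yaw":0},{"dp":[0,0,-0.205],"yaw":0}])

```text
time_s: 10.8
tcp_pos: [0.4519, 0.1579, 0.0446]
eef_rot: [-180.0, -0.0, -22.0]
contact_force: [1.0, 0.3, -0.1]
gripper_width: 0.0878
gripper_force: 0.0
```

>>> apply_moves(targets=[{"dp":[0,0,0],"yaw":0},{"dp":[0,0,0],"yaw":0},{"dp":[0,0,0],"yaw":0},{"dp":[0,0,0],"yaw":0},{"dp":[0,0,0],"yaw":0},{"dp":[0,0,0],"yaw":0},{"dp":[0,0,0],"yaw":0},{"dp":[0,0,0],"yaw":0},{"dp":[0,0,0],"yaw":0},{"dp":[0,0,0],"yaw":0},{"dp":[0,0,0],"yaw":0},{"dp":[0,0,0],"yaw":0}], grip=1, squeeze=12)

```text
time_s: 11.8
tcp_pos: [0.4512, 0.1579, 0.0441]
eef_rot: [180.0, 0.0, -22.0]
contact_force: [-0.6, 1.1, 0.8]
gripper_width: 0.0392
gripper_force: 12.0
```

>>> apply_moves(targets=[{"dp":[0,0,0.01],"yaw":0},{"dp":[0,0,0.03],"yaw":0},{"dp":[0,0,0.055],"yaw":0},{"dp":[0,0,0.08],"yaw":0},{"dp":[0,0,0.105],"yaw":0},{"dp":[0.01,-0.008,0.13],"yaw":0},{"dp":[0.03,-0.026,0.14],"yaw":0},{"dp":[0.05,-0.044,0.14],"yaw":0},{"dp":[0.07,-0.062,0.14],"yaw":0},{"dp":[0.09,-0.08,0.14],"yaw":0},{"dp":[0.11,-0.098,0.14],"yaw":0},{"dp":[0.13,-0.116,0.14],"yaw":0},{"dp":[0.15,-0.134,0.14],"yaw":0},{"dp":[0.17,-0.152,0.14],"yaw":0},{"dp":[0.18,-0.16,0.14],"yaw":0},{"dp":[0.184,-0.163,0.14],"yaw":0},{"dp":[0.184,-0.163,0.14],"yaw":0},{"dp":[0.184,-0.163,0.14],"yaw":0}])

```text
time_s: 13.3
tcp_pos: [0.6346, -0.0048, 0.1836]
eef_rot: [180.0, 0.1, -22.0]
contact_force: [-0.7, 0.6, -0.7]
gripper_width: 0.039
gripper_force: 12.0
```

Run:
```python
from h import *
from plant import get_state
c,T=wrist("w5"); W=wworld(c,T)
print(np.mean([get_state()["tcp_pos"] for _ in range(5)],0))
reg(W,"shoulder",(.635,-.005),.05,.056,.064)
reg(W,"candle",(.635,-.005),.04,.19,.2)
reg(W,"tip",(.635,-.005),.04,.201,.215)
```

```text
[ 0.63450789 -0.00456311  0.18389952]
shoulder 1350 [ 0.6352 -0.0045  0.0336] [641.1  -7.   66.5  53.9  69.2] 0.0604
candle 2374 [ 0.6459 -0.009   0.0334] [636.1  -4.9  66.6  35.6  67.3] 0.1951
tip 892 [ 0.6357 -0.0049  0.0245] [634.2  -4.2  47.2  18.1  67. ] 0.2081
```

View pics/w5.png

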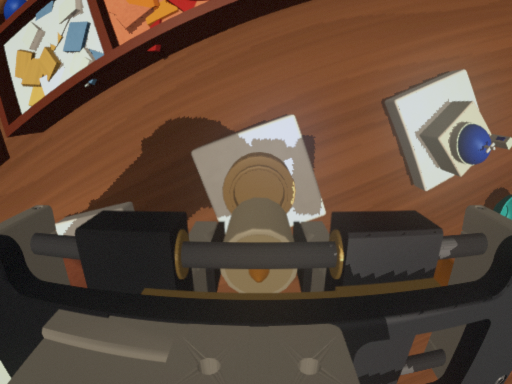

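Candle is held upright at (258,245), base well beneath at (260,188). Lowering.

>>> apply_moves(targets=[{"dp":[0.0006,0,-0.015],"yaw":0},{"dp":[0.0006,0,-0.03],"yaw":0},{"dp":[0.0006,0,-0.045],"yaw":0},{"dp":[0.0006,0,-0.055],"yaw":0},{"dp":[0.0006,0,-0.062],"yaw":0},{"dp":[0.0006,0,-0.067],"yaw":0},{"dp":[0.0006,0,-0.071],"yaw":0},{"dp":[0.0006,0,-0.075],"yaw":0},{"dp":[0.0006,0,-0.078],"yaw":0},{"dp":[0.0006,0,-0.081],"yaw":0},{"dp":[0.0006,0,-0.083],"yaw":0},{"dp":[0.0006,0,-0.084],"yaw":0},{"dp":[0.0006,0,-0.084],"yaw":0},{"dp":[0.0006,0,-0.084],"yaw":0}])

```text
time_s: 14.52
tcp_pos: [0.6359, -0.0052, 0.1002]
eef_rot: [-180.0, -0.0, -22.0]
contact_force: [0.4, -0.2, -0.6]
gripper_width: 0.0389
gripper_force: 12.0
```

>>> apply_moves(targets=[{"dp":[0,0,-0.0005],"yaw":0},{"dp":[0,0,-0.001],"yaw":0},{"dp":[0,0,-0.001],"yaw":0},{"dp":[0,0,-0.001],"yaw":0}])

```text
time_s: 14.85
tcp_pos: [0.6359, -0.0051, 0.0991]
eef_rot: [-180.0, -0.0, -22.0]
contact_force: [0.9, 0.7, -1.0]
gripper_width: 0.0387
gripper_force: 12.0
```

>>> apply_moves(targets=[{"dp":[0,0,-0.0004],"yaw":0},{"dp":[0,0,-0.0008],"yaw":0},{"dp":[0,0,-0.0008],"yaw":0},{"dp":[0,0,-0.0008],"yaw":0}])

```text
time_s: 15.18
tcp_pos: [0.6358, -0.0052, 0.0982]
eef_rot: [180.0, 0.0, -22.0]
contact_force: [-0.5, -0.4, -0.3]
gripper_width: 0.0389
gripper_force: 12.0
```

>>> apply_moves(targets=[{"dp":[0,0,-0.0003],"yaw":0},{"dp":[0,0,-0.0006],"yaw":0},{"dp":[0,0,-0.0006],"yaw":0},{"dp":[0,0,-0.0006],"yaw":0}])

```text
time_s: 15.52
tcp_pos: [0.6359, -0.0051, 0.0981]
eef_rot: [-180.0, -0.0, -22.0]
contact_force: [-2.2, -0.4, 4.8]
gripper_width: 0.0388
gripper_force: 12.0
```

>>> apply_moves(targets=[{"dp":[0,0,0.0005],"yaw":0},{"dp":[0,0,0.0005],"yaw":0},{"dp":[0,0,0.0005],"yaw":0},{"dp":[0,0,0.0005],"yaw":0},{"dp":[0,0,0.0005],"yaw":0},{"dp":[0,0,0.0005],"yaw":0},{"dp":[0,0,0.0005],"yaw":0},{"dp":[0,0,0.0005],"yaw":0},{"dp":[0,0,0.02],"yaw":0},{"dp":[0,0,0.04],"yaw":0},{"dp":[0,0,0.07],"yaw":0},{"dp":[0,0,0.1],"yaw":0},{"dp":[0,0,0.13],"yaw":0},{"dp":[0,0,0.151],"yaw":0},{"dp":[0,0,0.151],"yaw":0},{"dp":[0,0,0.151],"yaw":0}], grip=-1)

```text
time_s: 16.85
tcp_pos: [0.6364, -0.005, 0.2504]
eef_rot: [-179.9, -0.1, -22.0]
contact_force: [-1.1, 0.6, -1.1]
gripper_width: 0.0875
gripper_force: 0.0
```

Run:
```python
from h import *
from plant import get_state
c,T=wrist("w6"); W=wworld(c,T)
print(np.mean([get_state()["tcp_pos"] for _ in range(5)],0))
reg(W,"shoulder",(.635,-.005),.05,.056,.064)
reg(W,"candle",(.635,-.005),.04,.106,.112)
reg(W,"tip",(.635,-.005),.04,.1145,.13)
```

```text
[ 0.63569125 -0.00502474  0.24879422]
shoulder 886 [ 0.6349 -0.0048  0.0337] [636.7  -5.4  66.6  62.7  64.4] 0.0604
candle 1128 [ 0.6355 -0.0047  0.0196] [635.7  -4.4  38.1  37.8  40.4] 0.1098
tip 76 [ 0.6352 -0.0047  0.0048] [635.8  -5.    8.5   8.3  67.6] 0.1186
```

>>> apply_moves(targets=[{"dp":[-0.025,0.0,0],"yaw":0},{"dp":[-0.05,0.0,0],"yaw":0},{"dp":[-0.075,0.005,0],"yaw":0},{"dp":[-0.1,0.01,0],"yaw":0},{"dp":[-0.125,0.015,0],"yaw":0},{"dp":[-0.15,0.017,0],"yaw":0},{"dp":[-0.175,0.017,0],"yaw":0},{"dp":[-0.19,0.017,0],"yaw":0},{"dp":[-0.2,0.017,0],"yaw":0},{"dp":[-0.2,0.017,0],"yaw":0},{"dp":[-0.2,0.017,0],"yaw":0}])

```text
time_s: 17.82
tcp_pos: [0.4359, 0.0119, 0.2485]
eef_rot: [180.0, -0.0, -22.0]
contact_force: [0.6, 0.6, 0.2]
gripper_width: 0.0878
gripper_force: 0.0
```

Run:
```python
from h import *
from plant import get_state
c,T=wrist("w7"); W=wworld(c,T)
print(np.mean([get_state()["tcp_pos"] for _ in range(5)],0))
reg(W,"rim",(.435,.012),.05,.107,.114)
m=(np.hypot(W[...,0]-.435,W[...,1]-.012)<.045)&(W[...,2]>.02)&(W[...,2]<.09);p=W[m][:,:2]; print(m.sum(),fit(p,.032))
```

```text
[0.43635818 0.01196914 0.24846237]
rim 679 [0.4326 0.0131 0.0323] [433.2  13.   62.8  63.2  25.3] 0.1104
1404 (array([0.435615  , 0.01196166]), np.float64(0.0017645143703156152))
```

View pics/w7.png

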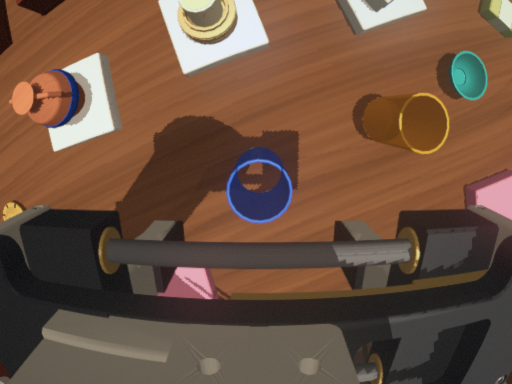

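Run:
```python
from h import *
d=dict(np.load("w7.npz"));T=d["T"]
im=d["image"].astype(int); b=(im[...,2]>im[...,0]+90)&(im[...,2]>175)
b[:130]=0;b[235:]=0;b[:,:215]=0;b[:,305:]=0
v,u=np.nonzero(b);p=onplane(d,T,np.column_stack([u,v]),.11)
print(len(p),fit(p,.0305),cv2.minEnclosingCircle(p.astype(np.float32)))
```

```text
448 (array([0.43328417, 0.01290943]), np.float64(0.0007488226189693509)) ((0.4333842098712921, 0.012858339585363865), 0.03161901980638504)
```

Picture: blue glass rim at (259,190); lantern base with candle at (208,15); amber at (410,122) is untouched. Rim centre is (0.4332, 0.0129).

>>> apply_moves(targets=[{"dp":[-0.0028,0.001,0],"yaw":0},{"dp":[-0.0028,0.001,-0.01],"yaw":0},{"dp":[-0.0028,0.001,-0.03],"yaw":0},{"dp":[-0.0028,0.001,-0.05],"yaw":0},{"dp":[-0.0028,0.001,-0.07],"yaw":0},{"dp":[-0.0028,0.001,-0.09],"yaw":0},{"dp":[-0.0028,0.001,-0.11],"yaw":0},{"dp":[-0.0028,0.001,-0.13],"yaw":0},{"dp":[-0.0028,0.001,-0.15],"yaw":0},{"dp":[-0.0028,0.001,-0.16],"yaw":0},{"dp":[-0.0028,0.001,-0.164],"yaw":0},{"dp":[-0.0028,0.001,-0.164],"yaw":0},{"dp":[-0.0028,0.001,-0.164],"yaw":0}])

```text
time_s: 18.95
tcp_pos: [0.4333, 0.0128, 0.0845]
eef_rot: [180.0, 0.0, -22.0]
contact_force: [0.4, 1.1, -0.0]
gripper_width: 0.0877
gripper_force: 0.0
```

>>> apply_moves(targets=[{"dp":[0,0,0],"yaw":0},{"dp":[0,0,0],"yaw":0},{"dp":[0,0,0],"yaw":0},{"dp":[0,0,0],"yaw":0},{"dp":[0,0,0],"yaw":0},{"dp":[0,0,0],"yaw":0},{"dp":[0,0,0],"yaw":0},{"dp":[0,0,0],"yaw":0},{"dp":[0,0,0],"yaw":0},{"dp":[0,0,0],"yaw":0}], grip=1, squeeze=15)

```text
time_s: 19.78
tcp_pos: [0.4334, 0.0129, 0.0851]
eef_rot: [-180.0, -0.0, -22.0]
contact_force: [-0.7, 0.1, 5.2]
gripper_width: 0.0652
gripper_force: 15.0
```

Run:
```python
from plant import get_state
s=get_state();print(s["tcp_pos"],s["joints"].round(1))
```

```text
[0.43338265 0.01294076 0.08507428] [ 28.    8.4 -41.2   0.  -40.4  40. ]
```

>>> apply_moves(targets=[{"dp":[0,0,0.01],"yaw":0},{"dp":[0,0,0.03],"yaw":0},{"dp":[0,0,0.055],"yaw":0},{"dp":[0,0,0.08],"yaw":0},{"dp":[0,0,0.105],"yaw":0},{"dp":[0,0,0.13],"yaw":0},{"dp":[0,0,0.15],"yaw":0},{"dp":[0.01,-0.001,0.17],"yaw":0},{"dp":[0.03,-0.003,0.175],"yaw":0},{"dp":[0.05,-0.005,0.175],"yaw":0},{"dp":[0.075,-0.007,0.175],"yaw":0},{"dp":[0.1,-0.009,0.175],"yaw":0},{"dp":[0.125,-0.011,0.175],"yaw":0},{"dp":[0.15,-0.013,0.175],"yaw":0},{"dp":[0.17,-0.015,0.175],"yaw":0},{"dp":[0.19,-0.017,0.175],"yaw":0},{"dp":[0.198,-0.0178,0.175],"yaw":0},{"dp":[0.202,-0.0178,0.175],"yaw":0},{"dp":[0.202,-0.0178,0.175],"yaw":0},{"dp":[0.202,-0.0178,0.175],"yaw":0}])

```text
time_s: 21.45
tcp_pos: [0.6342, -0.0048, 0.2593]
eef_rot: [180.0, 0.1, -22.0]
contact_force: [0.0, 0.2, -2.0]
gripper_width: 0.0649
gripper_force: 15.0
```

Run:
```python
from plant import get_state,cams
from h import *
print(np.mean([get_state()["tcp_pos"] for _ in range(5)],0))
a=[]
for n,(x0,y0) in(("scene",(130,90)),("side",(220,90))):
    c=cams.capture(n); a.append(cv2.resize(c["image"][y0:y0+170,x0:x0+170],(400,400),interpolation=2))
cv2.imwrite("pics/g1.png",np.hstack(a)[...,::-1])
c,T=wrist("w8"); W=wworld(c,T)
v=c["image"].astype(int); b=(v[...,2]>v[...,0]+90)&(v[...,2]>175)
y,u=np.nonzero(b); k=u*0==0; print(len(u),u.min(),u.max(),y.min(),y.max())
reg(W,"shoulder",(.635,-.005),.05,.056,.064)
```

```text
[ 0.6341987  -0.00484571  0.25931307]
1603 0 490 0 290
shoulder 587 [ 0.6357 -0.0048  0.0334] [649.9 -10.3  66.4  35.4  69.2] 0.0604
```

View pics/g1.png

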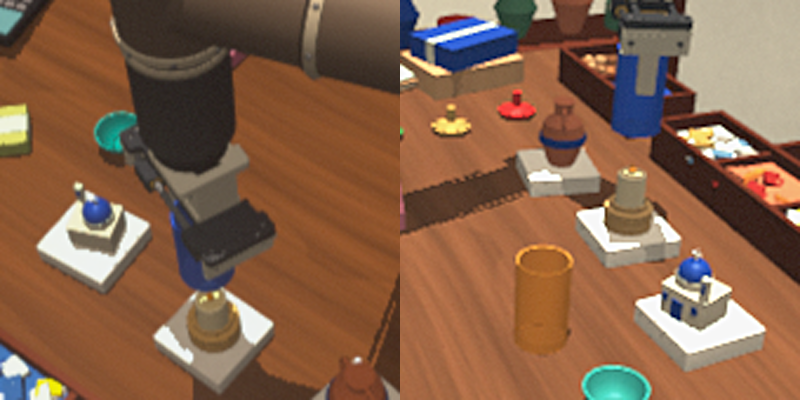

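Picture: glass held upright above the candle (side crop (640,95), base beneath at (628,205)). Lowering, with a 1 mm x correction.

>>> apply_moves(targets=[{"dp":[0.001,0,-0.01],"yaw":0},{"dp":[0.001,0,-0.025],"yaw":0},{"dp":[0.001,0,-0.04],"yaw":0},{"dp":[0.001,0,-0.055],"yaw":0},{"dp":[0.001,0,-0.07],"yaw":0},{"dp":[0.001,0,-0.082],"yaw":0},{"dp":[0.001,0,-0.092],"yaw":0},{"dp":[0.001,0,-0.098],"yaw":0},{"dp":[0.001,0,-0.1],"yaw":0},{"dp":[0.001,0,-0.1],"yaw":0},{"dp":[0.001,0,-0.1],"yaw":0}])

```text
time_s: 22.52
tcp_pos: [0.6365, -0.0049, 0.1603]
eef_rot: [-180.0, -0.1, -22.0]
contact_force: [0.8, 0.4, -1.7]
gripper_width: 0.0644
gripper_force: 15.0
```

Run:
```python
from plant import get_state,cams
from h import *
print(np.mean([get_state()["tcp_pos"] for _ in range(5)],0),get_state()["contact_force"])
a=[]
for n,X in(("scene",(.635,-.005,.07)),("side",(.635,-.005,.07))):
    c=cams.capture(n); u,v=map(int,proj(c,X)); a.append(cv2.resize(c["image"][v-40:v+40,u-40:u+40],(400,400),interpolation=2))
cv2.imwrite("pics/g2.png",np.hstack(a)[...,::-1])
```

```text
[ 0.63649729 -0.00488599  0.16027259] [ 0.79089349  0.4480284  -1.74466088]
```

View pics/g2.png

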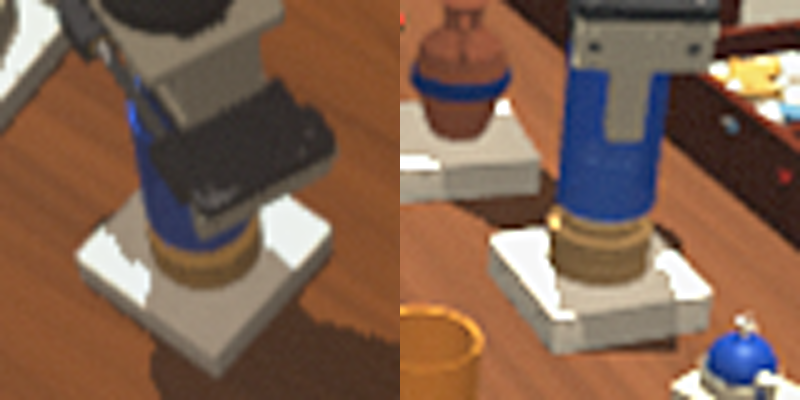

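Run:
```python
from plant import cams
from h import *
C=np.array([.635,-.005])
for n in("side","scene"):
    c=cams.capture(n);W=world(c); im=c["image"].astype(int); d=np.hypot(*(W[...,:2]-C).transpose(2,0,1)); z=W[...,2]
    blue=(im[...,2]>im[...,0]+40)&(d<.045)&(z>.082)&(z<.135)
    base=(im[...,0]>im[...,2]+20)&(d<.045)&(z>.037)&(z<.056)
    for k,m,r_ in(("glass",blue,.032),("base",base,.0335)): print(n,k,m.sum(),fit(W[m][:,:2],r_))
    # silhouette midlines: columns mean of left/right edges per row vs predicted axis column
    for k,m in(("glass",blue),("base",base)):
        o=[]
        for v in np.unique(np.nonzero(m)[0]):
            u=np.nonzero(m[v])[0]
            if len(u)<12: continue
            zz=np.nanmedian(z[v,u]); o.append(((u[0]+u[-1])/2-proj(c,(*C,zz))[0], len(u)))
        print("  mid offset px",np.mean(o,0).round(2),len(o))
    print("  mm/px",1000/(c["fx"]/ (c["R"]@np.array([*C,.07])+c["t"])[2]))
```

```text
side glass 277 (array([ 0.63689735, -0.00574221]), np.float64(0.0017828790499042932))
side base 112 (array([ 0.63545316, -0.00574965]), np.float64(0.0024239108040223284))
  mid offset px [ 0.12 17.93] 14
  mid offset px [ 0.61 17.2 ] 5
  mm/px 3.212642358152084
scene glass 31 (array([ 0.63654251, -0.00554083]), np.float64(0.001314550775238037))
scene base 66 (array([ 0.63547895, -0.00556906]), np.float64(0.0021196487970115744))
  mid offset px nan 0
  mid offset px [ 0.6  13.33] 3
  mm/px 2.9054639437639302
  return _methods._mean(a, axis=axis, dtype=dtype,
  ret = ret.dtype.type(ret / rcount)
```

Glass sits 1.2 mm too far in +x; correcting that and lowering.

>>> apply_moves(targets=[{"dp":[-0.0012,0,0],"yaw":0},{"dp":[-0.0012,0,0],"yaw":0},{"dp":[-0.0012,0,-0.003],"yaw":0},{"dp":[-0.0012,0,-0.005],"yaw":0},{"dp":[-0.0012,0,-0.007],"yaw":0},{"dp":[-0.0012,0,-0.009],"yaw":0},{"dp":[-0.0012,0,-0.01],"yaw":0},{"dp":[-0.0012,0,-0.01],"yaw":0},{"dp":[-0.0012,0,-0.01],"yaw":0}])

```text
time_s: 23.47
tcp_pos: [0.6348, -0.0049, 0.1495]
eef_rot: [180.0, 0.0, -22.0]
contact_force: [-0.3, 0.1, -1.7]
gripper_width: 0.0653
gripper_force: 15.0
```

>>> apply_moves(targets=[{"dp":[0,0,-0.001],"yaw":0},{"dp":[0,0,-0.002],"yaw":0},{"dp":[0,0,-0.003],"yaw":0},{"dp":[0,0,-0.003],"yaw":0},{"dp":[0,0,-0.003],"yaw":0}])

```text
time_s: 23.88
tcp_pos: [0.6348, -0.0049, 0.1466]
eef_rot: [180.0, 0.0, -22.0]
contact_force: [-0.3, -0.4, -1.0]
gripper_width: 0.0646
gripper_force: 15.0
```

>>> apply_moves(targets=[{"dp":[0,0,-0.0004],"yaw":0},{"dp":[0,0,-0.0008],"yaw":0},{"dp":[0,0,-0.001],"yaw":0},{"dp":[0,0,-0.001],"yaw":0}])

```text
time_s: 24.22
tcp_pos: [0.6348, -0.0049, 0.1456]
eef_rot: [180.0, 0.0, -22.0]
contact_force: [0.6, 0.9, -1.6]
gripper_width: 0.0648
gripper_force: 15.0
```

>>> apply_moves(targets=[{"dp":[0,0,-0.0003],"yaw":0},{"dp":[0,0,-0.0006],"yaw":0},{"dp":[0,0,-0.0006],"yaw":0},{"dp":[0,0,-0.0006],"yaw":0}])

```text
time_s: 24.55
tcp_pos: [0.635, -0.0049, 0.1453]
eef_rot: [-180.0, -0.0, -22.0]
contact_force: [-0.4, -0.2, 0.5]
gripper_width: 0.0652
gripper_force: 15.0
```

>>> apply_moves(targets=[{"dp":[0,0,-0.0003],"yaw":0},{"dp":[0,0,-0.0006],"yaw":0},{"dp":[0,0,-0.0006],"yaw":0},{"dp":[0,0,-0.0006],"yaw":0}])

```text
time_s: 24.88
tcp_pos: [0.6351, -0.005, 0.1451]
eef_rot: [-180.0, -0.0, -22.0]
contact_force: [-1.3, -0.6, 5.0]
gripper_width: 0.0648
gripper_force: 15.0
```

>>> apply_moves(targets=[{"dp":[0,0,0.0005],"yaw":0},{"dp":[0,0,0.0005],"yaw":0},{"dp":[0,0,0.0005],"yaw":0},{"dp":[0,0,0.0005],"yaw":0},{"dp":[0,0,0.0005],"yaw":0},{"dp":[0,0,0.0005],"yaw":0},{"dp":[0,0,0.01],"yaw":0},{"dp":[0,0,0.03],"yaw":0},{"dp":[0,0,0.055],"yaw":0},{"dp":[0,0,0.08],"yaw":0},{"dp":[0,0,0.105],"yaw":0},{"dp":[0,0,0.13],"yaw":0},{"dp":[0,0,0.15],"yaw":0},{"dp":[0,0,0.15],"yaw":0},{"dp":[0,0,0.15],"yaw":0}], grip=-1)

```text
time_s: 26.13
tcp_pos: [0.6354, -0.0048, 0.2967]
eef_rot: [-179.9, -0.2, -22.0]
contact_force: [0.3, 0.1, -1.2]
gripper_width: 0.0873
gripper_force: 0.0
```

```bash
cat > rim.py <<'E'
from plant import get_state,cams
from h import *
import sys
c,T=wrist(sys.argv[1]); W=wworld(c,T); im=c["image"].astype(int)
print(np.mean([get_state()["tcp_pos"] for _ in range(5)],0))
b=(np.hypot(W[...,0]-.635,W[...,1]+.005)<.045)&(W[...,2]>.163)&(W[...,2]<.178)
print("rim depth",b.sum(),fit(W[b][:,:2],.0305),cv2.minEnclosingCircle(W[b][:,:2].astype(np.float32)),W[b][:,2].mean())
A=np.column_stack([W[b][:,:2]-[.635,-.005],np.ones(b.sum())]); print("tilt deg",np.degrees(np.linalg.lstsq(A,W[b][:,2],rcond=None)[0][:2]))
E
python3 rim.py w9
python3 - <<'E'
from plant import cams
import cv2,numpy as np
from h import *
a=[]
for n in("scene","side"):
    c=cams.capture(n); u,v=map(int,proj(c,(.635,-.005,.1))); a.append(cv2.resize(c["image"][v-45:v+45,u-45:u+45],(400,400),interpolation=2))
cv2.imwrite("pics/g3.png",np.hstack(a)[...,::-1])
E
```

```text
[ 0.63474883 -0.004838    0.29507083]
rim depth 885 (array([ 0.63510606, -0.00490445]), np.float64(0.0010146003425138641)) ((0.634591281414032, -0.004747550934553146), 0.03205950930714607) 0.1693793270787082
tilt deg [ 1.01462317 -0.34064988]
```

View pics/g3.png

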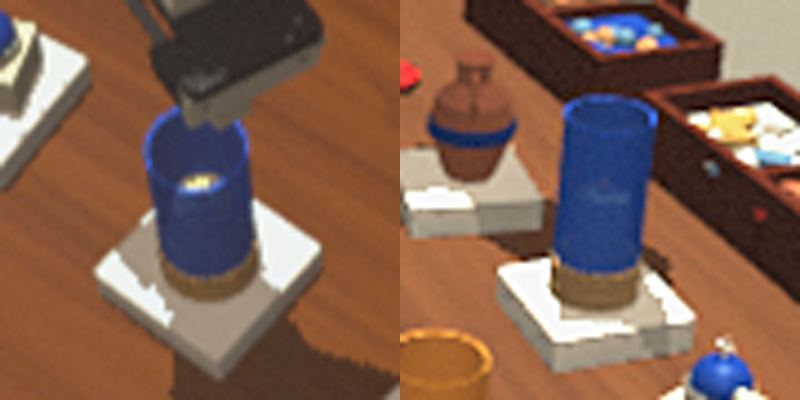

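Glass stands flat with rim at (200,140) / (608,115) in the two crops, candle tip inside. Now the cap.

>>> apply_moves(targets=[{"dp":[-0.007,0.028,0],"yaw":0},{"dp":[-0.014,0.056,0],"yaw":0},{"dp":[-0.021,0.084,0],"yaw":0},{"dp":[-0.028,0.112,0],"yaw":0},{"dp":[-0.035,0.14,0],"yaw":0},{"dp":[-0.042,0.168,0],"yaw":0},{"dp":[-0.05,0.196,0],"yaw":0},{"dp":[-0.057,0.224,0],"yaw":0},{"dp":[-0.064,0.252,0],"yaw":0},{"dp":[-0.071,0.28,0],"yaw":0},{"dp":[-0.078,0.308,0],"yaw":0},{"dp":[-0.085,0.336,-0.01],"yaw":0},{"dp":[-0.092,0.364,-0.02],"yaw":0},{"dp":[-0.1,0.392,-0.03],"yaw":0},{"dp":[-0.106,0.416,-0.04],"yaw":0},{"dp":[-0.11,0.435,-0.046],"yaw":0},{"dp":[-0.113,0.4455,-0.046],"yaw":0},{"dp":[-0.113,0.4455,-0.046],"yaw":0},{"dp":[-0.113,0.4455,-0.046],"yaw":0}])

```text
time_s: 27.87
tcp_pos: [0.5219, 0.4406, 0.2484]
eef_rot: [180.0, -0.0, -22.0]
contact_force: [0.5, -0.9, 0.2]
gripper_width: 0.0878
gripper_force: 0.0
```

Run:
```python
from plant import get_state
from h import *
c,T=wrist("w10"); W=wworld(c,T)
print(np.mean([get_state()["tcp_pos"] for _ in range(5)],0))
reg(W,"rim",(.522,.441),.05,.009,.017)
reg(W,"knob",(.522,.441),.03,.042,.05)
```

```text
[0.52218716 0.4401062  0.24880614]
rim 1396 [0.5221 0.4411 0.0341] [522.2 441.   67.4  66.6  22.3] 0.0132
knob 141 [0.522  0.4414 0.008 ] [522.  441.4  14.   15.7  67.9] 0.0464
```

View pics/w10.png

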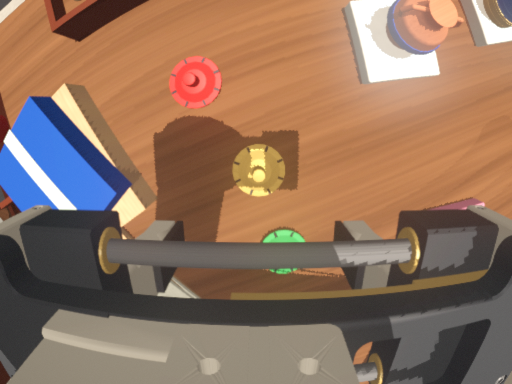

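Brass cap is centred at (258,172). Checking that the box at left (100,170) is clear of the gripper body.

Run:
```python
from h import *
d=dict(np.load("w10.npz")); P=wworld(d,d["T"]); S=world(np.load("scene0.npz"))
a=np.radians(-22); 
for W in(P,S):
    p=W.reshape(-1,3); p=p[np.isfinite(p).all(1)]; q=p[:,:2]-[.522,.441]; x=q@[np.cos(a),np.sin(a)]; y=q@[np.sin(a),-np.cos(a)]
    for z0,hx,hy in((.015,.02,.075),(.06,.08,.12)):
        m=(abs(x)<hx)&(abs(y)<hy)&(p[:,2]>z0)&(p[:,2]<.1)&(np.hypot(x,y)>.036); print(z0,m.sum(), p[m].mean(0) if m.sum() else "", abs(y[m]).min() if m.sum() else "")
```

```text
0.015 0  
0.06 0  
0.015 0  
0.06 0
```

>>> apply_moves(targets=[{"dp":[0,0.0008,-0.02],"yaw":0},{"dp":[0,0.0008,-0.045],"yaw":0},{"dp":[0,0.0008,-0.07],"yaw":0},{"dp":[0,0.0008,-0.095],"yaw":0},{"dp":[0,0.0008,-0.12],"yaw":0},{"dp":[0,0.0008,-0.145],"yaw":0},{"dp":[0,0.0008,-0.165],"yaw":0},{"dp":[0,0.0008,-0.185],"yaw":0},{"dp":[0,0.0008,-0.197],"yaw":0},{"dp":[0,0.0008,-0.202],"yaw":0},{"dp":[0,0.0008,-0.203],"yaw":0},{"dp":[0,0.0008,-0.203],"yaw":0},{"dp":[0,0.0008,-0.203],"yaw":0}])

```text
time_s: 29.0
tcp_pos: [0.5226, 0.4419, 0.047]
eef_rot: [-179.9, -0.0, -22.0]
contact_force: [0.4, -0.0, 0.4]
gripper_width: 0.0878
gripper_force: 0.0
```

>>> apply_moves(targets=[{"dp":[0,0,0],"yaw":0},{"dp":[0,0,0],"yaw":0},{"dp":[0,0,0],"yaw":0},{"dp":[0,0,0],"yaw":0},{"dp":[0,0,0],"yaw":0},{"dp":[0,0,0],"yaw":0},{"dp":[0,0,0],"yaw":0},{"dp":[0,0,0],"yaw":0},{"dp":[0,0,0],"yaw":0},{"dp":[0,0,0],"yaw":0},{"dp":[0,0,0],"yaw":0},{"dp":[0,0,0],"yaw":0},{"dp":[0,0,0],"yaw":0},{"dp":[0,0,0],"yaw":0}], grip=1, squeeze=20)

```text
time_s: 30.17
tcp_pos: [0.5218, 0.4413, 0.0454]
eef_rot: [180.0, 0.0, -22.0]
contact_force: [0.1, 0.0, -0.3]
gripper_width: 0.0157
gripper_force: 20.0
```

>>> apply_moves(targets=[{"dp":[0,0,0.01],"yaw":0},{"dp":[0,0,0.03],"yaw":0},{"dp":[0,0,0.055],"yaw":0},{"dp":[0,0,0.08],"yaw":0},{"dp":[0,0,0.105],"yaw":0},{"dp":[0,0,0.13],"yaw":0},{"dp":[0,0,0.155],"yaw":0},{"dp":[0,0,0.18],"yaw":0},{"dp":[0,0,0.2],"yaw":0},{"dp":[0,0,0.2],"yaw":0}])

```text
time_s: 31.0
tcp_pos: [0.5234, 0.4425, 0.2519]
eef_rot: [-179.6, -0.2, -22.0]
contact_force: [0.6, 0.4, 0.1]
gripper_width: 0.0153
gripper_force: 20.0
```

>>> apply_moves(targets=[{"dp":[0.006,-0.025,0],"yaw":0},{"dp":[0.013,-0.052,0],"yaw":0},{"dp":[0.02,-0.08,0],"yaw":0},{"dp":[0.027,-0.108,0],"yaw":0},{"dp":[0.034,-0.136,0],"yaw":0},{"dp":[0.041,-0.164,0],"yaw":0},{"dp":[0.049,-0.192,0],"yaw":0},{"dp":[0.056,-0.22,0],"yaw":0},{"dp":[0.063,-0.248,0],"yaw":0},{"dp":[0.07,-0.276,0],"yaw":0},{"dp":[0.077,-0.304,0],"yaw":0},{"dp":[0.084,-0.332,0],"yaw":0},{"dp":[0.091,-0.36,0],"yaw":0},{"dp":[0.098,-0.388,0],"yaw":0},{"dp":[0.105,-0.414,0],"yaw":0},{"dp":[0.11,-0.433,0],"yaw":0},{"dp":[0.113,-0.4435,0],"yaw":0},{"dp":[0.113,-0.4462,0],"yaw":0},{"dp":[0.113,-0.4462,0],"yaw":0},{"dp":[0.113,-0.4462,0],"yaw":0}])

```text
time_s: 32.67
tcp_pos: [0.6346, -0.0043, 0.2454]
eef_rot: [-180.0, 0.0, -22.0]
contact_force: [-0.3, 0.1, -0.7]
gripper_width: 0.0151
gripper_force: 20.0
```

Run:
```python
from plant import get_state,cams
from h import *
s=get_state(); print(s["tcp_pos"],s["eef_rot"],s["gripper_width"])
a=[]
for n in("scene","side"):
    c=cams.capture(n); W=world(c); u,v=map(int,proj(c,(.635,-.005,.18))); a.append(cv2.resize(c["image"][v-45:v+45,u-45:u+45],(400,400),interpolation=2))
    reg(W,n+" caprim",(.635,-.005),.05,.222,.24)
    reg(W,n+" glassrim",(.635,-.005),.05,.16,.18)
cv2.imwrite("pics/g4.png",np.hstack(a)[...,::-1])
c,T=wrist("w11");W=wworld(c,T)
reg(W,"w caprim",(.635,-.005),.05,.225,.238)
reg(W,"w glassrim",(.635,-.005),.05,.165,.175)
```

```text
[ 0.63461211 -0.00433936  0.24543099] [-1.79992544e+02  1.35315564e-02 -2.19900092e+01] 0.015090643258377896
scene caprim few
scene glassrim 74 [ 0.6379 -0.0041  0.032 ] [650.8   2.5  30.6  63.8  27.2] 0.1689
side caprim 52 [ 0.6331 -0.0065  0.0258] [625.7  -7.2  20.4  51.    5.6] 0.2323
side glassrim 111 [ 0.6356 -0.0077  0.0347] [634.3  -7.9  64.6  64.3  33.5] 0.1646
w caprim 516 [ 0.6462 -0.008   0.0195] [641.5  -6.1  38.9  10.4  68.4] 0.2325
w glassrim 374 [ 0.6493 -0.0113  0.0274] [656.4 -14.6  54.5  15.6  65.1] 0.1703
```

View pics/g4.png

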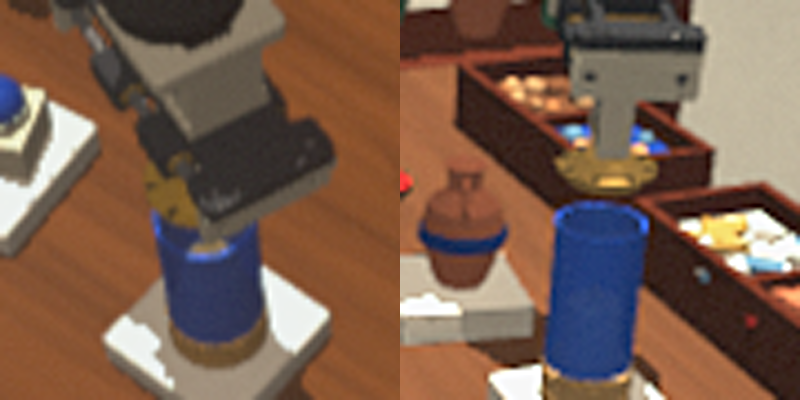

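Cap held level over the glass (side crop: cap (607,170), rim (600,215)). Lowering.

>>> apply_moves(targets=[{"dp":[0.0004,-0.0005,-0.006],"yaw":0},{"dp":[0.0004,-0.0005,-0.012],"yaw":0},{"dp":[0.0004,-0.0005,-0.018],"yaw":0},{"dp":[0.0004,-0.0005,-0.023],"yaw":0},{"dp":[0.0004,-0.0005,-0.027],"yaw":0},{"dp":[0.0004,-0.0005,-0.031],"yaw":0},{"dp":[0.0004,-0.0005,-0.034],"yaw":0},{"dp":[0.0004,-0.0005,-0.036],"yaw":0},{"dp":[0.0004,-0.0005,-0.036],"yaw":0},{"dp":[0.0004,-0.0005,-0.036],"yaw":0}])

```text
time_s: 33.65
tcp_pos: [0.6353, -0.0054, 0.2095]
eef_rot: [180.0, -0.0, -22.0]
contact_force: [-0.9, -0.6, -1.3]
gripper_width: 0.015
gripper_force: 20.0
```

>>> apply_moves(targets=[{"dp":[0,0,-0.0005],"yaw":0},{"dp":[0,0,-0.001],"yaw":0},{"dp":[0,0,-0.001],"yaw":0},{"dp":[0,0,-0.001],"yaw":0}])

```text
time_s: 33.98
tcp_pos: [0.6353, -0.0053, 0.2086]
eef_rot: [-180.0, -0.0, -22.0]
contact_force: [-0.2, -0.5, -1.3]
gripper_width: 0.0156
gripper_force: 20.0
```

>>> apply_moves(targets=[{"dp":[0,0,-0.0004],"yaw":0},{"dp":[0,0,-0.0008],"yaw":0},{"dp":[0,0,-0.0008],"yaw":0},{"dp":[0,0,-0.0008],"yaw":0}])

```text
time_s: 34.32
tcp_pos: [0.6352, -0.0053, 0.2076]
eef_rot: [180.0, 0.0, -22.0]
contact_force: [0.2, 0.7, -1.3]
gripper_width: 0.0152
gripper_force: 20.0
```

>>> apply_moves(targets=[{"dp":[0,0,-0.0003],"yaw":0},{"dp":[0,0,-0.0005],"yaw":0},{"dp":[0,0,-0.0005],"yaw":0},{"dp":[0,0,-0.0005],"yaw":0}])

```text
time_s: 34.65
tcp_pos: [0.6353, -0.0054, 0.2074]
eef_rot: [-180.0, -0.0, -22.0]
contact_force: [0.2, 0.8, 0.1]
gripper_width: 0.0153
gripper_force: 20.0
```

>>> apply_moves(targets=[{"dp":[0,0,-0.0003],"yaw":0},{"dp":[0,0,-0.0005],"yaw":0},{"dp":[0,0,-0.0005],"yaw":0},{"dp":[0,0,-0.0005],"yaw":0}])

```text
time_s: 34.98
tcp_pos: [0.6355, -0.0054, 0.2073]
eef_rot: [-180.0, -0.1, -22.0]
contact_force: [-1.6, 0.5, 4.6]
gripper_width: 0.0152
gripper_force: 20.0
```

>>> apply_moves(targets=[{"dp":[0,0,0.0005],"yaw":0},{"dp":[0,0,0.0005],"yaw":0},{"dp":[0,0,0.0005],"yaw":0},{"dp":[0,0,0.0005],"yaw":0},{"dp":[0,0,0.0005],"yaw":0},{"dp":[0,0,0.0005],"yaw":0},{"dp":[0,0,0.0005],"yaw":0},{"dp":[0,0,0.0005],"yaw":0},{"dp":[0,0,0.01],"yaw":0},{"dp":[0,0,0.03],"yaw":0},{"dp":[0,0,0.05],"yaw":0},{"dp":[0,0,0.07],"yaw":0},{"dp":[0,0,0.09],"yaw":0},{"dp":[0,0,0.11],"yaw":0},{"dp":[0,0,0.12],"yaw":0},{"dp":[-0.03,0,0.12],"yaw":0},{"dp":[-0.06,0,0.12],"yaw":0},{"dp":[-0.09,0,0.12],"yaw":0},{"dp":[-0.1,0,0.12],"yaw":0},{"dp":[-0.1,0,0.12],"yaw":0}], grip=-1)

```text
time_s: 36.65
tcp_pos: [0.5333, -0.0055, 0.328]
eef_rot: [-179.9, -0.1, -22.0]
contact_force: [0.6, -0.4, 0.1]
gripper_width: 0.088
gripper_force: 0.0
```

Run:
```python
from plant import get_state,cams
from h import *
s=get_state(); print(s["tcp_pos"],s["gripper_width"])
a=[]
for n in("scene","side"):
    c=cams.capture(n); W=world(c); u,v=map(int,proj(c,(.635,-.005,.12))); a.append(cv2.resize(c["image"][v-60:v+60,u-60:u+60],(400,400),interpolation=2))
    reg(W,n+" caprim",(.635,-.005),.05,.169,.18)
    reg(W,n+" knob",(.635,-.005),.05,.195,.22)
cv2.imwrite("pics/g5.png",np.hstack(a)[...,::-1])
c,T=wrist("w12");W=wworld(c,T)
reg(W,"w caprim",(.635,-.005),.05,.17,.178)
reg(W,"w knob",(.635,-.005),.05,.203,.215)
b=(np.hypot(W[...,0]-.635,W[...,1]+.005)<.036)&(W[...,2]>.169)&(W[...,2]<.18)&(np.hypot(W[...,0]-.635,W[...,1]+.005)>.028)
A=np.column_stack([W[b][:,:2]-[.635,-.005],np.ones(b.sum())]); l=np.linalg.lstsq(A,W[b][:,2],rcond=None)[0];print("tilt",np.degrees(l[:2]),l[2],b.sum())
```

```text
[ 0.53332925 -0.00547771  0.32796424] 0.08804222355349899
scene caprim 289 [ 0.6357 -0.0044  0.0356] [636.6  -6.   66.1  65.7  34.8] 0.1764
scene knob 40 [ 0.6371 -0.0046  0.0081] [636.8  -4.9  14.9  13.8  38. ] 0.208
side caprim 156 [ 0.6358 -0.0089  0.0357] [634.5  -9.1  64.7  65.3  64. ] 0.1727
side knob 26 [ 0.6355 -0.0093  0.0091] [633.9  -9.6  14.5  14.7  82.7] 0.2018
w caprim 2130 [ 0.6355 -0.0049  0.0341] [635.7  -4.5  66.6  66.7  67. ] 0.175
w knob 267 [ 0.6353 -0.0049  0.0081] [635.4  -5.3  15.9  14.9   2.2] 0.2083
tilt [ 0.08080402 -0.02186387] 0.17455304201948915 1079
```

View pics/g5.png

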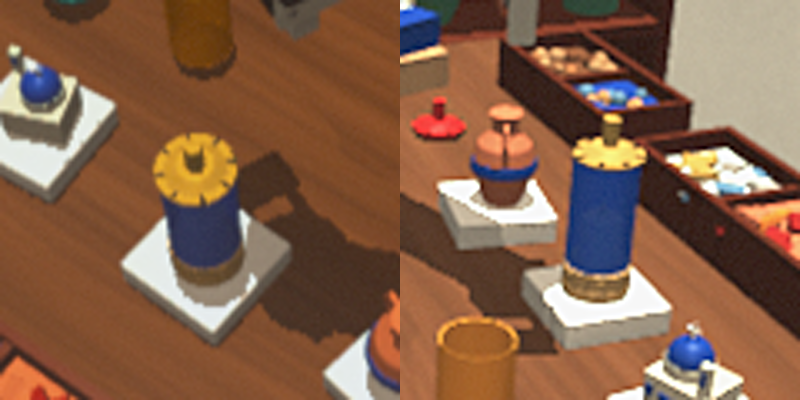

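The finished lantern stands upright on the plinth, cap level (tilt under 0.1°, rim top 0.1745 m) at (195,170) / (608,150), and the neighbours have not moved.

```bash
python3 -c "
from plant import r
print(r.close_job())"
```

```text
the job is handed in; nothing more can be done
None
```

The blue lantern is built on the white plinth in the order asked (base, candle, glass, cap), within 2 mm of the plinth's centre with the cap level; the other goods were not touched, and the job was handed in at about 37 s on the robot's clock.

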